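# Square a carved panel into the bench stop

### The job

Get the carved panel ready for chiselling by pushing it along the bench into the L-shaped stop: first push its long side flush against the long fence, then slide it along that fence until its end meets the short end stop, so that it sits square and snug in the corner with no gap. Only push it with the fingers; do not lift, tip or carry it, and leave the tools and other things lying around where they are.

Things in the scene. Friction and masses are not known exactly. Their poses are not given: they have to be found in the camera images.
- panel: Loose flat panel of light wood lying by the stop, the only one with a carved rosette and border on top; 100 mm (x) by 160 mm (y) by 24 mm thick (plus 3 mm of relief that is only seen, not felt), 0.2 to 0.35 kg, askew to the stop by up to 17 degrees. Origin: centre of its underside; z up, y along its long side.
- stop: L-shaped stop of dark hardwood fixed to the bench, 18 mm high, both arms 35 mm wide. Origin: its inner corner at bench height, z up. Long fence: inner face x = 0, from y = 0 to 300 mm. Short end stop: inner face y = 0, from x = -130 mm to 0. The panel lies on the -x, +y side (nearer the robot and to its left); home, its origin is at x = -50, y = 80 mm here. Yaw up to 11 degrees.
- can: Bystander: closed drink can, bare aluminium, upright, 66 mm across, 122 mm tall, beyond the end stop. Origin: centre of its underside.
- mallet: Bystander: wooden carver's mallet lying on the bench to the robot's right, 270 mm long, head 60 by 60 mm square from x = 0 to +140 mm, handle 30 mm thick from x = 0 to -130 mm. Origin: under the joint of head and handle.
- gouge_far: Bystander: carving gouge lying behind the long fence (on its far side), 225 mm long, 22 mm high. Origin: under the end of the wooden handle; handle towards its -x, blade towards its +x.
- gouge_left: Bystander: carving gouge like the other, lying to the left of the stop's open end.
- finial: Bystander: small turned wooden finial standing upright, 36 mm across, 70 mm tall, on the robot's side of the end stop. Origin: centre of its underside.
- offcut: Bystander: plywood offcut 55 by 35 by 20 mm, lying 40 mm or more past the long fence's open end. Origin: centre of its underside.
Mind the look-alikes: they are no part of the job. Several things have the shape of the panel; the one meant has the colours described above.

How it is judged:
By the outcome, as a careful person would: the job done as asked, in the order asked, and still so for the second after the job is handed in, with the robot touching nothing.
It also fails if it takes over 38 s, if anything falls off the work surface, if the arm or the gripper's body presses on something with over 40 N, if the wrist force passes 120 N, or if a joint passes its speed limit or range.

### The arm

A 6-joint arm with a two-finger parallel gripper is mounted at the origin on the work surface. World frame = base frame: x ahead of the robot, y to its left, z up, the work surface at z = 0. Lengths are in m, angles in degrees, forces in N, time in s.
With the tool pointing down it reaches from about 0.325 to 0.85 m from the base axis. Payload 15.5 kg.
Tool frame: the origin (TCP) lies at the very end of the fingers, on their centre line; the grasp point (between the pads) lies 19 mm behind it; z points along the fingers, y is the direction in which the jaws open and shut (so a half turn about z gives the same grasp; the last joint's range is limited). The gripper opens to 91 mm and grips with 3 to 60 N. Pads are 32 mm wide; open, the fingers measure 118 mm over their backs; the gripper's body (76 mm by 178 mm) begins 60 mm behind the grasp point.
Start: joints at [70.904, 28.281, 77.091, -0, 74.628, -5.472], TCP at [0.147, 0.607, 0.214] pointing down, gripper open.
Joint ranges: [-166.48, 166.48], [-47.26, 123.95], [12.59, 153.08], [-70.14, 250.14], [6.76, 159.57], [-176.63, 176.63]. Speed limits (degrees/s): [108.29, 108.29, 147.25, 172.46, 172.46, 172.46].

### API

Orientations are given as [roll, pitch, yaw] about the fixed x, y, z axes, in that order (R = Rz(yaw) Ry(pitch) Rx(roll)).
In Python, from rig import state, capture, camera_params, close_job gives the robot as it stands. The module is installed in compiled form; this text tells all that it offers.
- The arm moves only by the tool carry_out, never from a script. Its argument "targets" is a list of rows, each a list of 2 entries, a list of its own where there are three numbers: the shift along the world's x, y, z in m, then the turn about the world's z in rad. A call has 1 to 10 rows; each row is the pose to reach, as a shift and turn from the pose measured when the call began; what a row does not reach only later rows make up. A row lasts 1/12 s, in which the tool goes at most 41.7 mm and 7.16 degrees, less where a joint would pass 70% of its speed; a pose out of reach is approached as far as the arm can. A call with a gripper value outside its range is refused whole. "claw" is the opening, from 0 (shut) to 1 (fully open), set as the call begins (left out, the last holds). The fingers move at their own pace and stop on an object; "force" is the grip in N (left out, the last holds). Time passes only in rows, so rows that repeat a pose let the fingers close. It gives the time, the measured TCP pose, the force and the opening at its end, in the units of the state.
- state(): the state, without advancing time (a new reading comes with each control period).
- capture(name): name is "scene" or "top" or "wrist"; returns (picture, depth): 384x512x3 uint8, blue, green, red; 384x512 float32, m along the optical axis (not along the pixel's ray), 0 where there is no reading.
- camera_params(name): a dict with "intrinsics" (3x3 intrinsics, pixels), "rvec" (rotation vector, rad) and "tvec" (3), from world to camera coordinates, as OpenCV has them; the wrist camera has in their place "tool_from_camera" (4x4, takes a point from camera to tool coordinates, whose origin is the TCP and whose axes are the flange's). Camera axes: x right, y down, z forward; pixel columns grow to the right and rows downward; lengths in m; the calibration is good to about 2 mm. A picture is of the moment at which its call begins: read the wrist's pose just before it. camera_params takes no time and is no camera call.
- close_job(): hands the job in, once; it reports no verdict.
The state is a dict: "t": time; "joints": joint angles; "dq": joint speeds; "tau": joint torques, N m; "eef_pos": TCP position; "eef_rot": TCP orientation; "wrist_force": force on the tool from outside, world axes, zero at the start; "torque": the same for the moment, N m; "opening": opening from 0.0 (shut) to 1.0 (fully open).
Only numpy, scipy, OpenCV 4.12 (cv2) and the standard library are available. Lean on these libraries where they do the work, as an engineer would, in place of code of your own. Each camera call takes 0.05 s, during which the arm holds its last target. There are 200 camera calls.

## Working session

There is one attempt and no reset: what is moved stays moved. The work goes in short steps, Python scripts to look and compute and a tool call to move; the robot and the scene stay as the last step left them, time stands still between calls to the robot, and variables do not carry over. Pictures are saved under pics/ and viewed, about 8 in all and at most 12, crops included, and the job is handed in when it is done.

Besides the shell and the picture viewer there is one more tool, called as name(argument=value, ...), one argument or row to a line, values as JSON. carry_out: Moves the arm, as the interface text tells. Its arguments: {"type":"object","properties":{"targets":{"type":"array"},"claw":{"type":"number"},"force":{"type":"number"}},"required":["targets"]}

```bash
mkdir -p pics; cat > h.py <<'E'
import numpy as np, cv2
from rig import state, capture, camera_params, close_job
def pts(name):
    p=camera_params(name); im,d=capture(name)
    K=np.array(p["intrinsics"]); R=cv2.Rodrigues(np.array(p["rvec"],float))[0]; t=np.array(p["tvec"],float).ravel()
    v,u=np.mgrid[0:d.shape[0],0:d.shape[1]]
    c=np.stack([(u-K[0,2])/K[0,0]*d,(v-K[1,2])/K[1,1]*d,d],-1)
    return im,d,(c-t)@R
E
python3 - <<'E'
from h import *
print(state())
for n in("top","scene"):
    im,d,P=pts(n); cv2.imwrite(f"pics/{n}0.png",cv2.resize(im,(800,600),interpolation=cv2.INTER_CUBIC)); np.savez(f"{n}0.npz",im=im,d=d,P=P)
E
```

```text
{'t': 0.0, 'joints': array([ 7.09033154e+01,  2.83145877e+01,  7.71293075e+01, -9.42986856e-05,
        7.46276556e+01, -5.47101899e+00]), 'dq': array([-0.019955  , -0.01885057,  0.03570845,  0.08073983, -0.12563385,
        0.01108285]), 'tau': array([ 4.44678168e-03, -8.78814340e+01, -3.81844246e+01,  7.11446861e-02,
        5.35875012e-02, -1.41507221e-04]), 'eef_pos': array([0.14709517, 0.60703537, 0.21332862]), 'eef_rot': array([-1.79928766e+02, -6.73133321e-03,  1.66374355e+02]), 'wrist_force': array([0.06225701, 0.24446166, 0.4456716 ]), 'torque': array([ 0.03421161,  0.01550697, -0.03069301]), 'opening': 1.003337461641567}
```

View pics/top0.png

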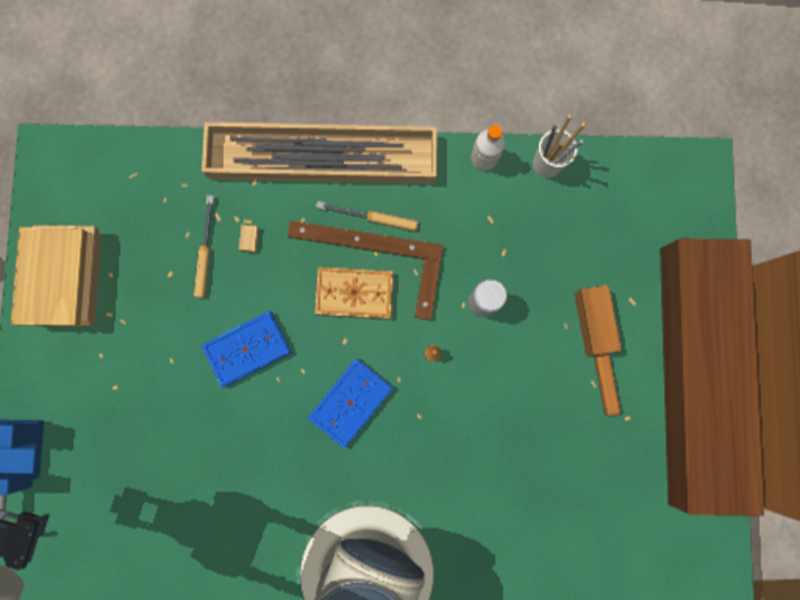

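View pics/scene0.png

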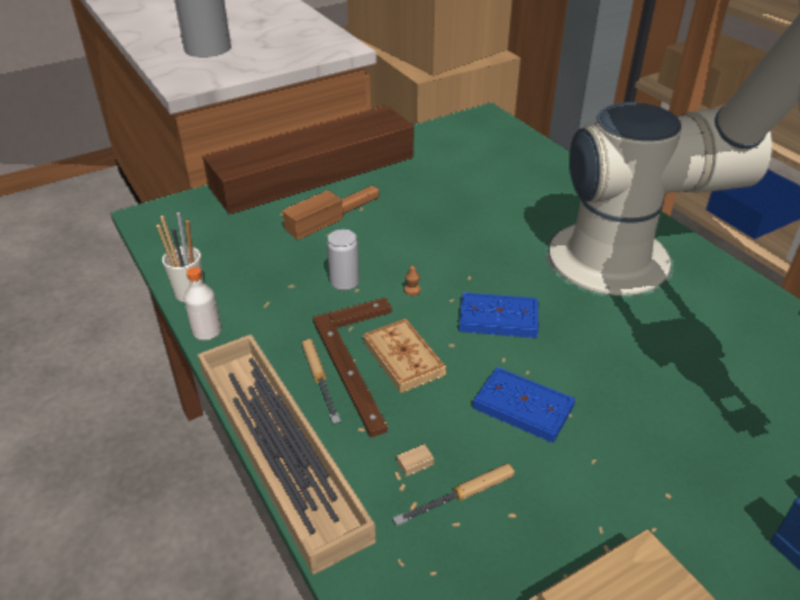

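The top view shows the panel around (354,292). The stop's fence runs from (290,228) to (440,250), with the end stop going down to (425,318). The blue panels at (247,349) and (350,403) are the look-alikes. The finial is at (433,353) and the offcut at (249,237).

```bash
cat >> h.py <<'E'
def fit(im,P,hint=None):
    """panel (light wood near stop) rect & stop corner/yaw, from colour + depth, world coords"""
    hsv=cv2.cvtColor(im,cv2.COLOR_BGR2HSV); z=P[...,2]
    x,y=P[...,0],P[...,1]
    ng=~((hsv[...,0]>60)&(hsv[...,0]<90))
    return hsv,ng
E
python3 - <<'E'
from h import *
D=np.load("top0.npz"); im,P=D["im"],D["P"]
s=0.64
for nm,(u,v) in dict(panel=(354,280),corner=(420,257),fence=(350,238),fenceend=(295,230),endtip=(424,312),finial=(433,353),can=(490,296),bench=(380,340),blue=(350,420)).items():
    a,b=int(u*s),int(v*s); print(nm,P[b,a].round(4),cv2.cvtColor(im[b:b+1,a:a+1],cv2.COLOR_BGR2HSV)[0,0])
hsv=cv2.cvtColor(im,cv2.COLOR_BGR2HSV); z=P[...,2]
def rect(m,win):
    M=np.zeros(z.shape,bool); a=[int(k*s) for k in win]; M[a[1]:a[3],a[0]:a[2]]=1; m=m&M
    q=P[m][:,:2].astype(np.float32); r=cv2.minAreaRect(q); return q,r
q,r=rect((z>.017)&(z<.035),(306,258,402,330)); print("panel",len(q),r, cv2.boxPoints(r).round(4).tolist())
q,r=rect((z>.010)&(z<.025),(285,215,410,252)); print("fence",len(q),r,cv2.boxPoints(r).round(4).tolist())
q,r=rect((z>.010)&(z<.025),(408,262,445,325)); print("endstop",len(q),r,cv2.boxPoints(r).round(4).tolist())
E
```

```text
panel [0.6078 0.042  0.0198] [ 15 163 196]
corner [ 0.6625 -0.0979  0.0153] [ 14 137  99]
fence [0.7013 0.0517 0.0126] [ 12 149 108]
fenceend [0.7159 0.1739 0.0135] [ 13 153 125]
endtip [ 0.544  -0.1097  0.0154] [ 13 153 120]
finial [ 0.4555 -0.1277  0.0638] [ 15 168 187]
can [ 0.566  -0.2343  0.1226] [105   2 211]
bench [ 0.4831 -0.0172 -0.001 ] [ 74 120 132]
blue [0.3148 0.0403 0.0247] [109 206 209]
panel 1411 ((0.5804426074028015, 0.04135510325431824), (0.1603693813085556, 0.100997194647789), 87.55160522460938) [[0.5266000032424927, -0.03660000115633011], [0.6274999976158142, -0.04089999943971634], [0.6342999935150146, 0.1193000003695488], [0.5333999991416931, 0.12359999865293503]]
fence 956 ((0.7155975699424744, 0.05575957149267197), (0.2618710696697235, 0.08029428124427795), 88.31659698486328) [[0.6715999841690063, -0.0738999992609024], [0.7519000172615051, -0.0763000026345253], [0.7595999836921692, 0.18549999594688416], [0.6793000102043152, 0.18780000507831573]]
endstop 390 ((0.591706395149231, -0.11594408005475998), (0.035128433257341385, 0.12803734838962555), 82.06282043457031) [[0.5259000062942505, -0.12449999898672104], [0.6527000069618225, -0.14219999313354492], [0.6575000286102295, -0.10740000009536743], [0.5307000279426575, -0.08969999849796295]]
```

```bash
cat >> h.py <<'E'
def rects(im,P):
    hsv=cv2.cvtColor(im,cv2.COLOR_BGR2HSV); z=P[...,2]; x,y=P[...,0],P[...,1]
    wood=(hsv[...,0]<25)&(hsv[...,1]>90)
    dark=wood&(z>.008)&(z<.022)&(hsv[...,2]<135)
    out={}
    for n,m in dict(fence=dark&(x>.655)&(x<.75)&(y<.21)&(y>-.08),end=dark&(x>.50)&(x<.645)&(y<-.085)&(y>-.16),
                    panel=(z>.0175)&(z<.035)&(x>.45)&(x<.70)&(y>-.15)&(y<.17)&(hsv[...,2]>135)).items():
        k,l,st,_=cv2.connectedComponentsWithStats(m.astype(np.uint8)); m=l==1+st[1:,4].argmax()
        out[n]=cv2.minAreaRect(P[m][:,:2].astype(np.float32))
    return out
def axis(r):
    b=cv2.boxPoints(r); e=max(b[1]-b[0],b[2]-b[1],key=np.linalg.norm); e=e/np.linalg.norm(e); return e
E
python3 - <<'E'
from h import *
D=np.load("top0.npz"); im,P=D["im"],D["P"]
R=rects(im,P)
for n,r in R.items(): print(n,r,np.degrees(np.arctan2(*axis(r)[::-1])))
f,e,p=R["fence"],R["end"],R["panel"]
fa=axis(f); fa*=np.sign(fa[1]); 
ea=axis(e); ea*=np.sign(ea[0])
yaws=[np.degrees(np.arctan2(-fa[0],fa[1])),np.degrees(np.arctan2(ea[1],ea[0]))]; print("yaws",yaws)
t=np.radians(np.mean(yaws)); X=np.array([np.cos(t),np.sin(t)]);Y=np.array([-np.sin(t),np.cos(t)])
xf=np.array(f[0])@X-.0175; ye=np.array(e[0])@Y+.0175
c=xf*X+ye*Y; print("corner",c,"X",X,"Y",Y)
for q in cv2.boxPoints(p): print("panel corner in stop",(q-c)@X,(q-c)@Y)
print("home world",c-.05*X+.08*Y)
hsv=cv2.cvtColor(im,cv2.COLOR_BGR2HSV); m=(abs(hsv[...,0].astype(int)-109)<8)&(hsv[...,1]>150)&(P[...,2]>.015)&(P[...,0]>.2)&(P[...,1]<.4)&(P[...,2]<.05)
k,l,st,_=cv2.connectedComponentsWithStats(m.astype(np.uint8))
for i in range(1,k):
    if st[i,4]>300: print("blue",cv2.boxPoints(cv2.minAreaRect(P[l==i][:,:2].astype(np.float32))).round(3).tolist())
E
```

```text
fence ((0.7002149224281311, 0.052897095680236816), (0.268301784992218, 0.036058858036994934), 81.72298431396484) 81.722984
end ((0.5874301791191101, -0.11553747951984406), (0.033896952867507935, 0.11628037691116333), 81.68035125732422) -8.319654
panel ((0.5808542966842651, 0.041499555110931396), (0.1600612848997116, 0.10041822493076324), 87.94995880126953) 87.94997
yaws [np.float32(-8.277016), np.float32(-8.319654)]
corner [ 0.65901929 -0.10829391] X [ 0.98952997 -0.14432745] Y [0.14432745 0.98952997]
panel corner in stop -0.14016643730270523 0.05192392388456173
panel corner in stop -0.040344738220136116 0.0628531714170744
panel corner in stop -0.05776539642223471 0.2219636181909635
panel corner in stop -0.15758709550480382 0.21103437065845082
home world [ 0.62108899 -0.02191514]
blue [[0.37400001287460327, 0.31200000643730164], [0.44999998807907104, 0.17100000381469727], [0.5379999876022339, 0.21899999678134918], [0.4620000123977661, 0.36000001430511475]]
blue [[0.2540000081062317, 0.052000001072883606], [0.3799999952316284, -0.04600000008940697], [0.4410000145435333, 0.032999999821186066], [0.3149999976158142, 0.13099999725818634]]
```

carry_out(
  targets=[
    [[0.015,-0.025,0],0.02],
    [[0.036,-0.059,0],0.05],
    [[0.057,-0.093,0],0.093],
    [[0.078,-0.127,0],0.093],
    [[0.099,-0.161,0],0.093],
    [[0.12,-0.195,0],0.093],
    [[0.141,-0.229,0],0.093],
    [[0.162,-0.263,0],0.093],
    [[0.183,-0.297,0],0.093],
    [[0.204,-0.331,0],0.093],
  ],
  claw=1,
)

```text
t: 0.93
eef_pos: [0.3515, 0.2743, 0.2134]
eef_rot: [-179.9, -0.0, 171.7]
wrist_force: [1.3, 0.2, 0.1]
opening: 1.001
```

carry_out(
  targets=[
    [[0.02,-0.034,0],0],
    [[0.041,-0.068,0],0],
    [[0.062,-0.102,0],0],
    [[0.083,-0.136,0],0],
    [[0.104,-0.17,0],0],
    [[0.125,-0.204,-0.02],0],
    [[0.133,-0.221,-0.05],0],
    [[0.133,-0.221,-0.085],0],
    [[0.133,-0.221,-0.12],0],
    [[0.133,-0.221,-0.14],0],
  ],
)

```text
t: 1.77
eef_pos: [0.4831, 0.0527, 0.0703]
eef_rot: [-179.9, -0.2, 171.6]
wrist_force: [-0.6, 0.2, -0.0]
opening: 1.004
```

```bash
python3 - <<'E'
from h import *
print(state()["eef_pos"],state()["eef_rot"])
im,d,P=pts("scene"); cv2.imwrite("pics/s1.png",cv2.resize(im[120:340,160:420],(800,677))[:600])
E
```

```text
[0.48307913 0.05269273 0.07033677] [-179.91275079   -0.1911473   171.64190056]
```

View pics/s1.png

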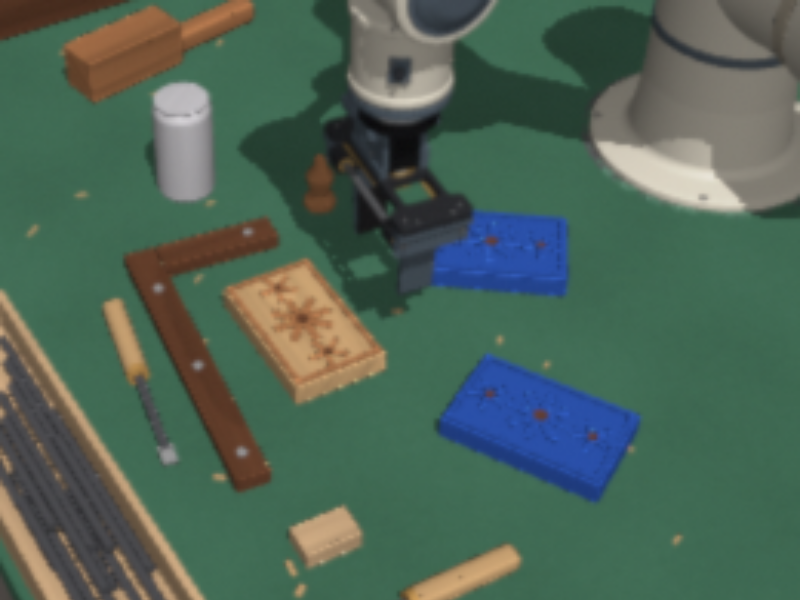

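The fingers at (360,215) and (413,270) hang in front of the panel's near long side, clear of the blue pieces and the finial. I'll lower them and start the approach.

carry_out(
  targets=[
    [[0,0,-0.02],0],
    [[0,0,-0.04],0],
    [[0,0,-0.055],0],
    [[0,0,-0.06],0],
    [[0,0,-0.06],0],
    [[0.005,-0.0007,-0.06],0],
    [[0.01,-0.0014,-0.06],0],
    [[0.015,-0.0022,-0.06],0],
    [[0.02,-0.0029,-0.06],0],
    [[0.02,-0.0029,-0.06],0],
  ],
)

```text
t: 2.65
eef_pos: [0.5038, 0.0498, 0.0089]
eef_rot: [-179.9, -0.2, 171.7]
wrist_force: [0.6, -1.0, 0.7]
opening: 0.999
```

carry_out(
  targets=[
    [[0.004,-0.0006,0],0],
    [[0.008,-0.0012,0],0],
    [[0.012,-0.0017,0],0],
    [[0.016,-0.0023,0],0],
    [[0.02,-0.0029,0],0],
    [[0.024,-0.0035,0],0],
    [[0.028,-0.0041,0],0],
    [[0.032,-0.0047,0],0],
    [[0.036,-0.0053,0],0],
    [[0.038,-0.0055,0],0],
  ],
)

```text
t: 3.48
eef_pos: [0.5425, 0.0442, 0.0089]
eef_rot: [-179.9, -0.2, 171.7]
wrist_force: [-1.3, 0.3, -0.0]
opening: 1.002
```

```bash
cat >> h.py <<'E'
def stopfit(R):
    f,e=R["fence"],R["end"]; t=np.radians(-8.3)
    X=np.array([np.cos(t),np.sin(t)]);Y=np.array([-np.sin(t),np.cos(t)]); c=np.array([.6590,-.1083]); return c,X,Y
def tcp(s):
    c,X,Y=stopfit({"fence":0,"end":0}); q=s["eef_pos"][:2]-c; return "tcp stop",(q@X).round(4),(q@Y).round(4),"z",s["eef_pos"][2].round(4),"yaw",s["eef_rot"][2].round(2),"F",s["wrist_force"].round(1)
E
python3 - <<'E'
from h import *
print(tcp(state()))
im,d,P=pts("scene"); cv2.imwrite("pics/s2.png",cv2.resize(im[120:340,160:420],(800,677))[:600])
E
```

```text
('tcp stop', np.float64(-0.1372), np.float64(0.1341), 'z', np.float64(0.0089), 'yaw', np.float64(171.66), 'F', array([-1.3,  0.3, -0. ]))
```

View pics/s2.png

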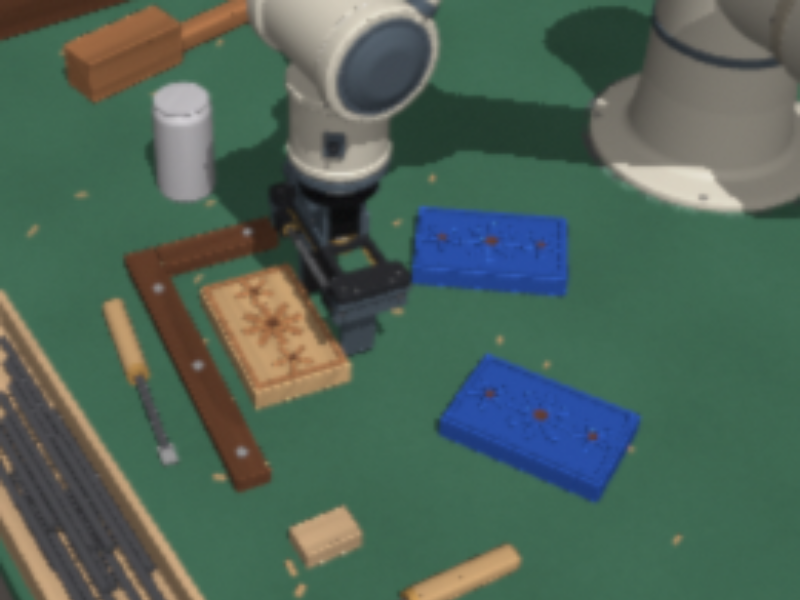

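The panel turned square under both fingers and now sits parallel to the fence, with about 20 mm left. I'll keep pushing slowly.

carry_out(
  targets=[
    [[0.004,-0.0006,0],0],
    [[0.007,-0.001,0],0],
    [[0.01,-0.0015,0],0],
    [[0.0125,-0.0018,0],0],
    [[0.015,-0.0022,0],0],
    [[0.0165,-0.0024,0],0],
    [[0.018,-0.0026,0],0],
    [[0.0185,-0.0027,0],0],
    [[0.0185,-0.0027,0],0],
  ],
)

```text
t: 4.28
eef_pos: [0.5614, 0.0415, 0.0089]
eef_rot: [-179.9, -0.2, 171.7]
wrist_force: [-0.6, -0.3, 0.0]
opening: 0.999
```

carry_out(
  targets=[
    [[0.001,-0.0001,0],0],
    [[0.002,-0.0003,0],0],
    [[0.003,-0.0004,0],0],
    [[0.003,-0.0004,0],0],
  ],
)

```text
t: 4.62
eef_pos: [0.5616, 0.0413, 0.0087]
eef_rot: [-179.9, -0.5, 171.7]
wrist_force: [-13.9, 1.2, 11.3]
opening: 0.998
```

carry_out(
  targets=[
    [[-0.003,0.0004,0],0],
    [[-0.01,0.0015,0],0],
    [[-0.02,0.0029,0],0],
    [[-0.02,0.0029,0.01],0],
    [[-0.02,0.0029,0.04],0],
    [[-0.02,0.0029,0.075],0],
    [[-0.02,0.0029,0.11],0],
    [[-0.005,0.04,0.12],0],
    [[0.01,0.075,0.12],0],
    [[0.03,0.11,0.12],0],
  ],
  claw=0.53,
)

```text
t: 5.45
eef_pos: [0.5925, 0.1526, 0.1313]
eef_rot: [-179.9, -0.3, 171.6]
wrist_force: [2.1, -0.9, -0.5]
opening: 0.529
```

```bash
python3 - <<'E'
from h import *
s=state(); print(s["t"],tcp(s),s["eef_pos"],s["joints"].round(1),s["opening"])
for n in("top","scene"):
    im,d,P=pts(n); cv2.imwrite(f"pics/{n}3.png",im[100:260,150:350] if n=="top" else im[120:340,160:420])
    if n=="top": R=rects(im,P); print(R["panel"]); c,X,Y=stopfit(R); [print((q-c)@X,(q-c)@Y) for q in cv2.boxPoints(R["panel"])]
a=cv2.resize(cv2.imread("pics/top3.png"),(800,640))[:590]; b=cv2.imread("pics/scene3.png")
cv2.imwrite("pics/c3.png",cv2.resize(b,(700,592)))
E
```

```text
5.45 ('tcp stop', np.float64(-0.1035), np.float64(0.2486), 'z', np.float64(0.1313), 'yaw', np.float64(171.6), 'F', array([ 2.1, -0.9, -0.5])) [0.59249359 0.15258973 0.13129352] [  8.8  32.3  84.1   0.   63.8 -72.8] 0.5293290766005372
((0.6309577226638794, 0.028909016400575638), (0.15913599729537964, 0.1016487404704094), 81.54603576660156)
-0.09859349148613643 0.05229264826409646
0.0030548403805037106 0.05201949374111165
0.003482433568170468 0.211154918930901
-0.09816589829846967 0.21142807345388578
```

View pics/c3.png

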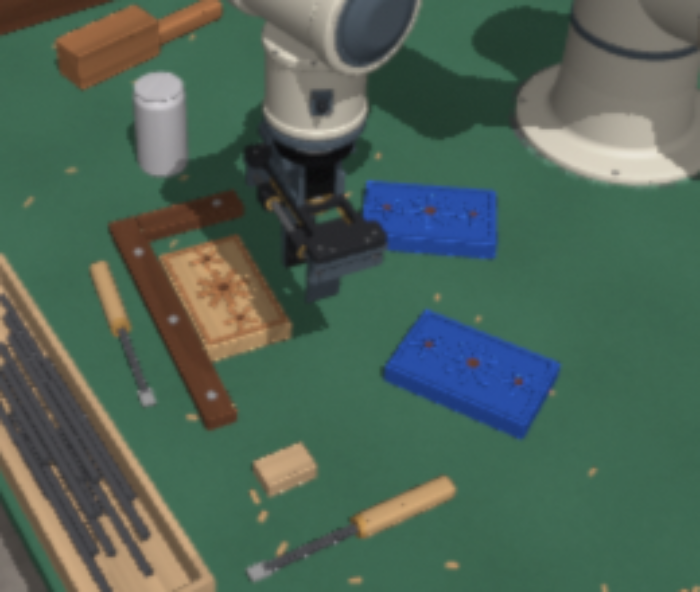

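The panel now lies parallel to the fence and flush with it, at stop x ≈ 0 with its end at y ≈ 52 mm. Nothing else moved. Next I'll turn the tool a quarter turn and go beyond its left end.

carry_out(
  targets=[
    [[0.005,0,0],-0.1],
    [[0.011,0,0],-0.22],
    [[0.017,-0.001,0],-0.34],
    [[0.023,-0.002,0],-0.46],
    [[0.029,-0.003,0],-0.58],
    [[0.035,-0.004,0],-0.7],
    [[0.041,-0.005,0],-0.82],
    [[0.047,-0.006,0],-0.94],
    [[0.054,-0.006,0],-1.06],
    [[0.054,-0.006,0],-1.18],
  ],
)

```text
t: 6.38
eef_pos: [0.6498, 0.1493, 0.131]
eef_rot: [179.9, -0.2, 103.9]
wrist_force: [-0.5, -0.1, 0.2]
opening: 0.528
```

carry_out(
  targets=[
    [[0,0,0],-0.12],
    [[0,0,0],-0.24],
    [[0,0,-0.01],-0.36],
    [[0,0,-0.03],-0.39],
    [[0,0,-0.05],-0.39],
    [[0,0,-0.06],-0.39],
    [[0,0,-0.06],-0.39],
  ],
)

```text
t: 6.97
eef_pos: [0.6485, 0.1488, 0.0693]
eef_rot: [-179.9, -0.2, 81.5]
wrist_force: [-0.4, -0.0, -0.2]
opening: 0.53
```

```bash
python3 - <<'E'
from h import *
s=state(); print(s["t"],tcp(s),s["eef_pos"],s["joints"].round(1),s["opening"])
im,d,P=pts("scene"); cv2.imwrite("pics/s4.png",cv2.resize(im[160:320,180:380],(740,592),interpolation=cv2.INTER_CUBIC))
E
```

```text
6.9667 ('tcp stop', np.float64(-0.0475), np.float64(0.2529), 'z', np.float64(0.0693), 'yaw', np.float64(81.54), 'F', array([-0.4, -0. , -0.2])) [0.64851378 0.14884655 0.06931853] [ 7.7 40.2 79.1  0.2 60.8 16. ] 0.5298597569163387
```

View pics/s4.png

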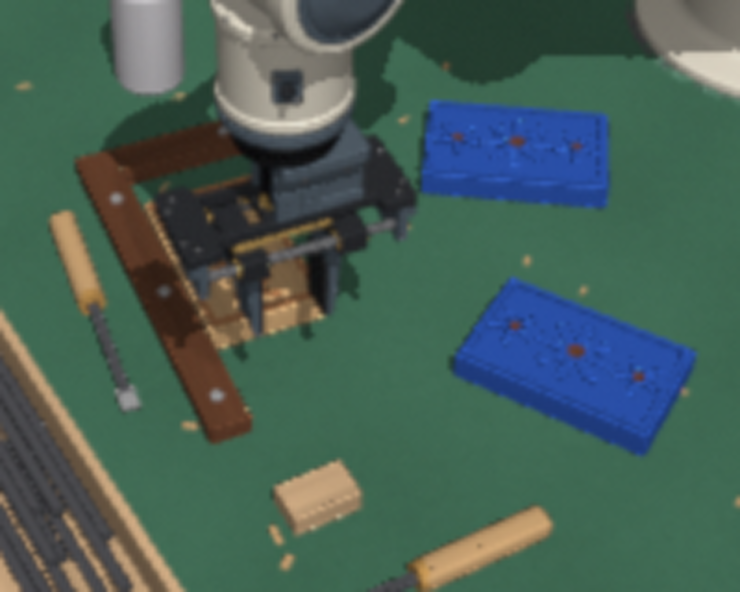

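The fingers hang beyond the panel's left end, with the outer one inside the fence line and the offcut and gouge clear. I'll lower them and push along the fence.

carry_out(
  targets=[
    [[0,0,-0.02],0.003],
    [[0,0,-0.04],0.003],
    [[0,0,-0.055],0.003],
    [[0,0,-0.06],0.003],
    [[0,0,-0.06],0.003],
    [[-0.0012,-0.008,-0.06],0.003],
    [[-0.0022,-0.015,-0.06],0.003],
    [[-0.0029,-0.02,-0.06],0.003],
    [[-0.0033,-0.024,-0.06],0.003],
    [[-0.0037,-0.027,-0.06],0.003],
  ],
)

```text
t: 7.85
eef_pos: [0.646, 0.1214, 0.0115]
eef_rot: [179.9, -0.2, 81.7]
wrist_force: [0.2, 2.0, 2.5]
opening: 0.532
```

carry_out(
  targets=[
    [[-0.0006,-0.004,0],0],
    [[-0.0011,-0.008,0],0],
    [[-0.0016,-0.012,0],0],
    [[-0.0022,-0.016,0],0],
    [[-0.0027,-0.02,0],0],
    [[-0.0033,-0.024,0],0],
    [[-0.0039,-0.028,0],0],
    [[-0.0044,-0.032,0],0],
    [[-0.0049,-0.035,0],0],
    [[-0.0049,-0.035,0],0],
  ],
)

```text
t: 8.68
eef_pos: [0.641, 0.0856, 0.0114]
eef_rot: [179.9, -0.2, 81.6]
wrist_force: [-0.4, 0.1, -0.9]
opening: 0.533
```

```bash
python3 - <<'E'
from h import *
s=state(); print(s["t"],tcp(s),s["eef_pos"])
im,d,P=pts("scene"); cv2.imwrite("pics/s5.png",cv2.resize(im[160:320,180:380],(740,592),interpolation=cv2.INTER_CUBIC))
E
```

```text
8.6833 ('tcp stop', np.float64(-0.0458), np.float64(0.1893), 'z', np.float64(0.0114), 'yaw', np.float64(81.65), 'F', array([-0.4,  0.1, -0.9])) [0.64096046 0.08561171 0.01139516]
```

View pics/s5.png

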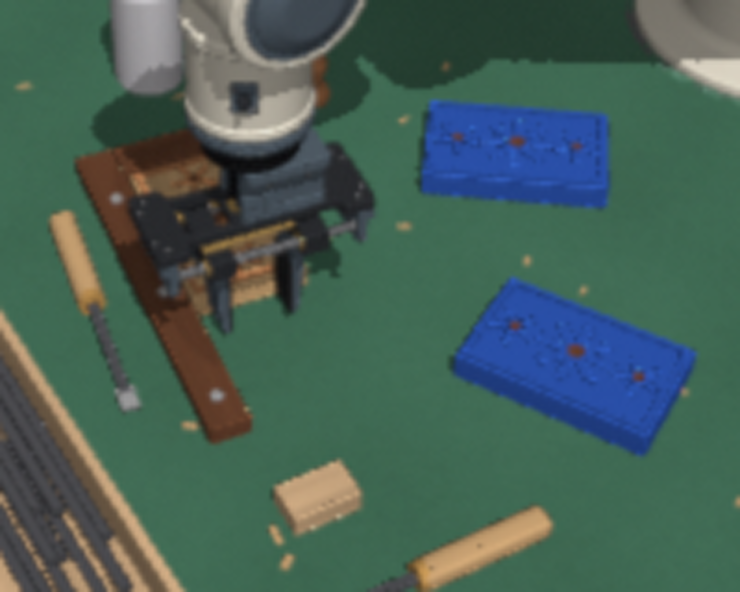

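The panel is sliding along the fence under the fingers and still looks parallel, with about 12 mm to go.

carry_out(
  targets=[
    [[-0.0005,-0.003,0],0],
    [[-0.0009,-0.006,0],0],
    [[-0.0012,-0.008,0],0],
    [[-0.0014,-0.01,0],0],
    [[-0.0016,-0.0115,0],0],
    [[-0.0018,-0.013,0],0],
    [[-0.002,-0.014,0],0],
    [[-0.002,-0.014,0],0],
  ],
)

```text
t: 9.4
eef_pos: [0.6388, 0.0733, 0.0113]
eef_rot: [180.0, -0.3, 81.6]
wrist_force: [0.1, 16.3, 0.5]
opening: 0.535
```

It stalled with 16 N, which fits the end stop: pad front at about 160 mm. I'll back off, clear the view and check.

carry_out(
  targets=[
    [[0.0004,0.003,0],0],
    [[0.0015,0.01,0],0],
    [[0.003,0.02,0],0],
    [[0.003,0.02,0.03],0],
    [[0.003,0.02,0.065],0],
    [[0.003,0.03,0.1],0],
    [[0,0.065,0.125],0],
    [[0,0.1,0.14],0],
    [[0,0.135,0.15],0],
    [[0,0.16,0.15],0],
  ],
)

```text
t: 10.23
eef_pos: [0.6396, 0.2371, 0.1644]
eef_rot: [179.7, -0.4, 81.7]
wrist_force: [0.8, 0.6, -0.3]
opening: 0.536
```

```bash
python3 - <<'E'
from h import *
s=state(); print(s["t"],tcp(s),s["eef_pos"],s["joints"].round(1))
im,d,P=pts("top"); R=rects(im,P); c,X,Y=stopfit(R)
for n,r in R.items(): print(n,np.degrees(np.arctan2(*axis(r)[::-1])),np.array(r[1]).round(4))
for q in cv2.boxPoints(R["panel"]): print(((q-c)@X).round(4),((q-c)@Y).round(4))
a=cv2.resize(im[130:230,170:300],(780,600),interpolation=cv2.INTER_CUBIC); cv2.imwrite("pics/t6.png",a)
im,d,P=pts("wrist"); cv2.imwrite("pics/w6.png",cv2.resize(im,(800,600)))
E
```

```text
10.2333 ('tcp stop', np.float64(-0.0691), np.float64(0.3389), 'z', np.float64(0.1644), 'yaw', np.float64(81.7), 'F', array([ 0.8,  0.6, -0.3])) [0.63956146 0.23706647 0.16439828] [15.2 35.3 72.   0.3 72.3 23.4]
fence 81.97707 [0.2677 0.036 ]
end -3.4988277 [0.0411 0.1149]
panel 78.94183 [0.1553 0.0933]
-0.0926 0.0066
0.0006 0.0021
0.008 0.1572
-0.0852 0.1617Traceback (most recent call last):
  File "<stdin>", line 7, in <module>
  File "h.py", line 5, in pts
    K=np.array(p["intrinsics"]); R=cv2.Rodrigues(np.array(p["rvec"],float))[0]; t=np.array(p["tvec"],float).ravel()
                                                          ~^^^^^^^^
KeyError: 'rvec'
```

View pics/t6.png

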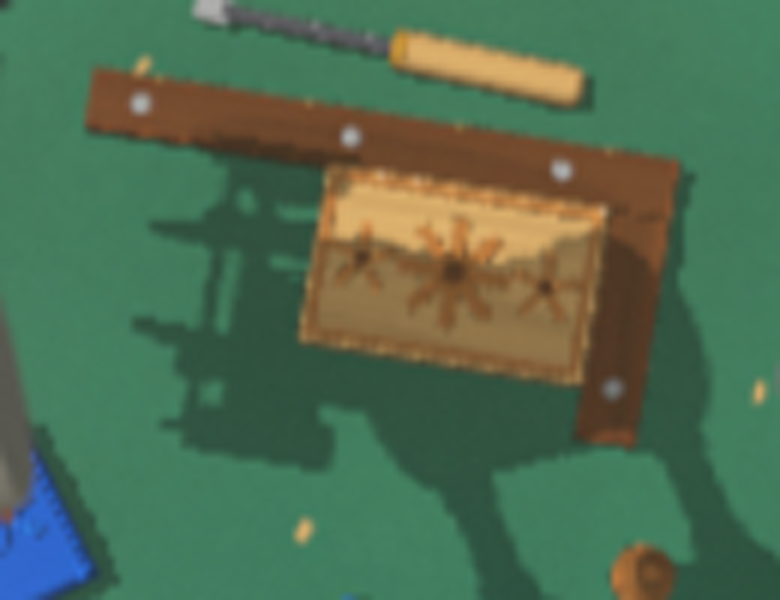

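```bash
python3 - <<'E'
from h import *
from scipy.spatial.transform import Rotation as Ro
p=camera_params("wrist"); T=np.array(p["tool_from_camera"]); print(T.round(3),np.array(p["intrinsics"]).round(0))
s=state(); R=Ro.from_euler("xyz",s["eef_rot"],degrees=True).as_matrix()
print("cam offset world",(R@T[:3,3]).round(3),"view dir",(R@T[:3,2]).round(3))
E
```

```text
[[ 0.    -0.961 -0.277  0.079]
 [ 1.     0.     0.001  0.   ]
 [-0.001 -0.277  0.961 -0.173]
 [ 0.     0.     0.     1.   ]] [[296.   0. 255.]
 [  0. 296. 191.]
 [  0.   0.   1.]]
cam offset world [0.011 0.077 0.173] view dir [-0.036 -0.268 -0.963]
```

carry_out(
  targets=[
    [[-0.001,-0.025,0],0],
    [[-0.003,-0.06,0],0],
    [[-0.005,-0.095,0],0],
    [[-0.008,-0.13,0],0],
    [[-0.01,-0.165,0],0],
    [[-0.013,-0.2,0],0],
    [[-0.015,-0.235,-0.01],0],
    [[-0.018,-0.27,-0.02],0],
    [[-0.02,-0.3,-0.03],0],
    [[-0.02,-0.307,-0.03],0],
  ],
)

```text
t: 11.17
eef_pos: [0.6171, -0.073, 0.1302]
eef_rot: [-179.9, -0.3, 81.7]
wrist_force: [-0.4, -0.9, -1.1]
opening: 0.526
```

```bash
python3 - <<'E'
from h import *
s=state(); print(s["t"],s["eef_pos"])
im,d=capture("wrist"); np.savez("w6.npz",im=im,d=d,**{k:s[k] for k in("eef_pos","eef_rot")}); cv2.imwrite("pics/w6.png",cv2.resize(im,(800,600),interpolation=cv2.INTER_CUBIC))
E
```

```text
11.1667 [ 0.61706529 -0.07303768  0.13015399]
```

View pics/w6.png

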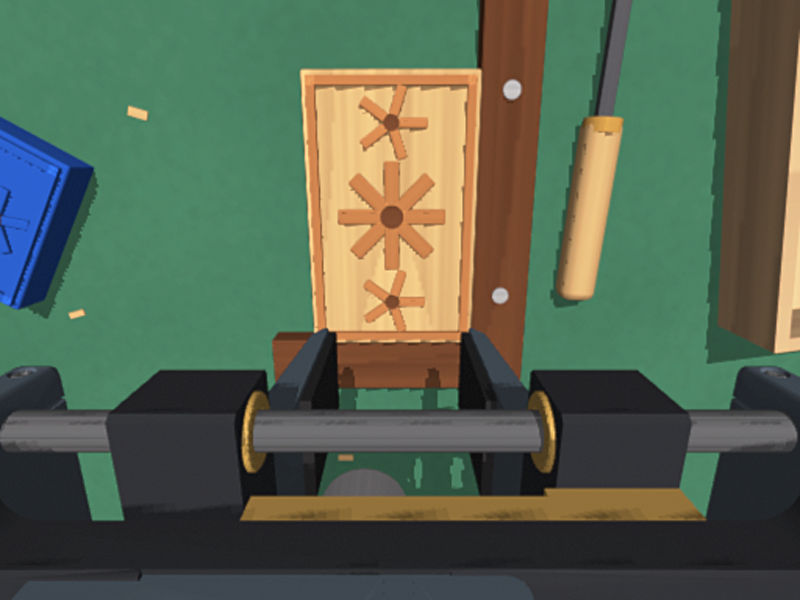

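The panel is in the corner, with its right edge on the fence at about column 480 and its lower end on the end stop near row 335. No green shows between them. I'll measure the edges sub-pixel, since parallax could hide a small gap.

```bash
python3 - <<'E'
from h import *
from scipy.spatial.transform import Rotation as Ro
D=np.load("w6.npz"); im=D["im"]; p=camera_params("wrist"); T=np.array(p["tool_from_camera"]); K=np.array(p["intrinsics"])
R=Ro.from_euler("xyz",D["eef_rot"],degrees=True).as_matrix(); Rc=R@T[:3,:3]; o=D["eef_pos"]+R@T[:3,3]
def w(u,v,z): r=Rc@np.linalg.inv(K)@[u,v,1]; return (o+r*(z-o[2])/r[2])[:2]
lab=cv2.cvtColor(im,cv2.COLOR_BGR2LAB).astype(float)
def edge(us,vs):  # strongest colour edge along pixel run, sub-pixel
    c=cv2.GaussianBlur(lab,(0,0),.7)[vs,us]; g=np.linalg.norm(np.diff(c,axis=0),axis=1); k=int(np.clip(g.argmax(),1,len(g)-2))
    a,b,d=g[k-1:k+2]; s=k+.5+.5*(a-d)/(a-2*b+d+1e-9); return us[0]+s*(us[-1]-us[0])/(len(us)-1),vs[0]+s*(vs[-1]-vs[0])/(len(vs)-1)
def run(fixed,rng,z,hor): 
    out=[]
    for f in fixed:
        r=np.arange(*rng); e=edge(r,np.full(len(r),f)) if hor else edge(np.full(len(r),f),r); out.append(w(*e,z))
    return np.array(out,np.float32)
def line(q): 
    vx,vy,x,y=cv2.fitLine(q,cv2.DIST_HUBER,0,.001,.001).ravel(); return np.array([vx,vy]),np.array([x,y])
L=dict(fence=line(run(range(3,38),(298,318),.018,1)),endstop=line(run(range(180,196),(206,220),.018,0)),
 pright=line(run(range(60,190,3),(294,314),.024,1)),pleft=line(run(range(60,190,3),(188,208),.024,1)),ptop=line(run(range(205,300,3),(38,54),.024,0)),pbot=line(run(range(218,290,3),(211,226),.024,0)))
for n,(v,c) in L.items(): print(n,np.degrees(np.arctan2(v[1],v[0])).round(2),c.round(4))
t=np.radians(-8.3);X=np.array([np.cos(t),np.sin(t)]);Y=np.array([-X[1],X[0]])
P=lambda a,n:(L[a][1]@n).round(4)
print("x: fence",P("fence",X),"pright",P("pright",X),"pleft",P("pleft",X),"| y: end",P("endstop",Y),"pbot",P("pbot",Y),"ptop",P("ptop",Y))
E
```

```text
fence 83.1 [0.6829 0.0693]
endstop -8.18 [ 0.5462 -0.0873]
pright 81.74 [ 0.6741 -0.003 ]
pleft 81.81 [ 0.5723 -0.009 ]
ptop -8.16 [0.6363 0.0566]
pbot -8.21 [ 0.6091 -0.1014]
x: fence 0.6657 pright 0.6675 pleft 0.5676 | y: end -0.0076 pbot -0.0125 ptop 0.1479
```

The panel edges are square to the stop (81.8° against 81.7°). The fence gap can't be told from about 1 mm this way. I'll do a confirming push against the fence, where the earlier contact position serves as a gauge.

carry_out(
  targets=[
    [[-0.01,0.006,0],0.1],
    [[-0.02,0.012,0],0.22],
    [[-0.03,0.02,0],0.34],
    [[-0.04,0.028,0],0.46],
    [[-0.05,0.036,0],0.58],
    [[-0.06,0.045,0],0.7],
    [[-0.07,0.054,0],0.82],
    [[-0.08,0.062,0],0.94],
    [[-0.084,0.064,0],1.06],
    [[-0.084,0.064,0],1.18],
  ],
  claw=1,
)

```text
t: 12.05
eef_pos: [0.5327, -0.0066, 0.1313]
eef_rot: [-180.0, -0.4, 149.7]
wrist_force: [0.7, 0.3, 0.4]
opening: 1.001
```

carry_out(
  targets=[
    [[0,0,0],0.12],
    [[0,0,0],0.24],
    [[0,0,0],0.36],
    [[0,0,0],0.39],
    [[0,0,0],0.39],
  ],
)

```text
t: 12.47
eef_pos: [0.5329, -0.0055, 0.1317]
eef_rot: [-180.0, -0.4, 172.2]
wrist_force: [-1.1, -0.7, -0.4]
opening: 1.001
```

```bash
python3 -c "
from h import *
s=state();print(s['t'],s['eef_pos'],tcp(s))"
```

```text
12.4667 [ 0.53293793 -0.00552557  0.13170443] ('tcp stop', np.float64(-0.1396), np.float64(0.0835), 'z', np.float64(0.1317), 'yaw', np.float64(172.19), 'F', array([-1.1, -0.7, -0.4]))
```

carry_out(
  targets=[
    [[0,0,-0.03],-0.008],
    [[0,0,-0.065],-0.008],
    [[0,0,-0.1],-0.008],
    [[0,0,-0.118],-0.008],
    [[0,0,-0.122],-0.008],
    [[0,0,-0.122],-0.008],
    [[0.005,-0.0007,-0.122],-0.008],
    [[0.01,-0.0015,-0.122],-0.008],
    [[0.015,-0.0022,-0.122],-0.008],
    [[0.017,-0.0025,-0.122],-0.008],
  ],
)

```text
t: 13.3
eef_pos: [0.5519, -0.0083, 0.0109]
eef_rot: [-180.0, -0.2, 171.7]
wrist_force: [-0.7, 0.3, 1.0]
opening: 0.997
```

carry_out(
  targets=[
    [[0.001,-0.0001,0],0],
    [[0.002,-0.0003,0],0],
    [[0.003,-0.0004,0],0],
    [[0.004,-0.0006,0],0],
    [[0.005,-0.0007,0],0],
    [[0.005,-0.0007,0],0],
  ],
)

```text
t: 13.8
eef_pos: [0.5545, -0.0087, 0.0106]
eef_rot: [-180.0, -0.5, 171.7]
wrist_force: [-10.7, 1.4, 7.8]
opening: 1.0
```

```bash
python3 -c "
from h import *
s=state();print(s['t'],s['eef_pos'],tcp(s))"
```

```text
13.8 [ 0.55448624 -0.00865519  0.01064952] ('tcp stop', np.float64(-0.1178), np.float64(0.0835), 'z', np.float64(0.0106), 'yaw', np.float64(171.73), 'F', array([-10.7,   1.4,   7.8]))
```

It stalled at stop x = -117.8 mm, against -118 mm the first time, so the panel is still flush with the fence. I'll gauge the end the same way.

carry_out(
  targets=[
    [[-0.003,0.0004,0],0],
    [[-0.01,0.0015,0],0],
    [[-0.02,0.0029,0],0],
    [[-0.02,0.0029,0.03],0],
    [[-0.02,0.0029,0.065],0],
    [[-0.02,0.0029,0.1],0],
    [[-0.02,0.01,0.12],-0.1],
    [[-0.01,0.025,0.12],-0.22],
    [[0.01,0.045,0.12],-0.34],
    [[0.03,0.065,0.12],-0.46],
  ],
  claw=0.53,
)

```text
t: 14.63
eef_pos: [0.5847, 0.0569, 0.1314]
eef_rot: [180.0, -0.4, 145.0]
wrist_force: [-0.1, 0.2, -0.2]
opening: 0.531
```

carry_out(
  targets=[
    [[0.015,0.015,0],-0.12],
    [[0.03,0.03,0],-0.24],
    [[0.045,0.04,0],-0.36],
    [[0.057,0.046,0],-0.48],
    [[0.057,0.046,0],-0.6],
    [[0.057,0.046,0],-0.72],
    [[0.057,0.046,0],-0.84],
    [[0.057,0.046,0],-0.96],
    [[0.057,0.046,0],-1.08],
    [[0.057,0.046,0],-1.11],
  ],
)

```text
t: 15.47
eef_pos: [0.6414, 0.1029, 0.1313]
eef_rot: [180.0, -0.4, 80.9]
wrist_force: [-0.1, 0.4, 0.6]
opening: 0.53
```

```bash
python3 -c "
from h import *
s=state();print(s['t'],s['eef_pos'],s['opening'],tcp(s))"
```

```text
15.4667 [0.6413524  0.10286067 0.1312763 ] 0.5298933691853251 ('tcp stop', np.float64(-0.0479), np.float64(0.2064), 'z', np.float64(0.1313), 'yaw', np.float64(80.93), 'F', array([-0.1,  0.4,  0.6]))
```

carry_out(
  targets=[
    [[0,0,-0.03],0.013],
    [[0,0,-0.065],0.013],
    [[0,0,-0.1],0.013],
    [[0,0,-0.117],0.013],
    [[0,0,-0.12],0.013],
    [[-0.0004,-0.003,-0.12],0.013],
    [[-0.0013,-0.009,-0.12],0.013],
    [[-0.0023,-0.016,-0.12],0.013],
    [[-0.0033,-0.023,-0.12],0.013],
    [[-0.0037,-0.0255,-0.12],0.013],
  ],
)

```text
t: 16.3
eef_pos: [0.6381, 0.0759, 0.0125]
eef_rot: [179.9, -0.4, 81.6]
wrist_force: [-0.0, 1.1, -0.0]
opening: 0.529
```

carry_out(
  targets=[
    [[-0.0001,-0.001,0],0],
    [[-0.0003,-0.002,0],0],
    [[-0.0004,-0.003,0],0],
    [[-0.0006,-0.004,0],0],
    [[-0.0008,-0.0055,0],0],
    [[-0.0008,-0.0055,0],0],
  ],
)

```text
t: 16.8
eef_pos: [0.6382, 0.0733, 0.0132]
eef_rot: [179.8, -0.6, 81.6]
wrist_force: [1.4, 24.2, 4.7]
opening: 0.529
```

```bash
python3 -c "
from h import *
s=state();print(s['t'],s['eef_pos'],tcp(s))"
```

```text
16.8 [0.63822917 0.07328937 0.01323137] ('tcp stop', np.float64(-0.0468), np.float64(0.1767), 'z', np.float64(0.0132), 'yaw', np.float64(81.63), 'F', array([ 1.4, 24.2,  4.7]))
```

It stalled at 176.7 mm, against 176.8 mm before, with 24 N, so the end is seated. I'll retreat and take a final look.

carry_out(
  targets=[
    [[0.0004,0.003,0],0],
    [[0.0015,0.01,0],0],
    [[0.003,0.022,0],0],
    [[0.003,0.022,0.03],0],
    [[0.003,0.022,0.065],0],
    [[-0.005,0.04,0.1],0],
    [[-0.02,0.075,0.125],0],
    [[-0.035,0.11,0.15],0],
    [[-0.05,0.145,0.17],0],
    [[-0.065,0.18,0.17],0],
  ],
)

```text
t: 17.63
eef_pos: [0.5759, 0.251, 0.1866]
eef_rot: [179.5, -0.7, 81.6]
wrist_force: [1.5, 2.0, -0.2]
opening: 0.527
```

carry_out(
  targets=[
    [[-0.015,0.035,0],0],
    [[-0.03,0.07,0],0],
    [[-0.045,0.105,0],0],
    [[-0.06,0.14,0],0],
    [[-0.06,0.14,0],0],
  ],
)

```text
t: 18.05
eef_pos: [0.5124, 0.3972, 0.1865]
eef_rot: [179.5, -0.8, 81.8]
wrist_force: [0.1, -0.4, -0.1]
opening: 0.529
```

```bash
python3 - <<'E'
from h import *
s=state(); print(s["t"],s["eef_pos"],s["wrist_force"].round(1))
im,d,P=pts("top"); R=rects(im,P); c,X,Y=stopfit(R); print(R["panel"])
for q in cv2.boxPoints(R["panel"]): print(((q-c)@X).round(4),((q-c)@Y).round(4))
a=im[110:270,120:345]; b=pts("scene")[0][140:300,190:370]
cv2.imwrite("pics/f.png",np.hstack([cv2.resize(a,(422,300)),cv2.resize(b,(338,300))]))
E
```

```text
18.05 [0.51244629 0.39716681 0.18653369] [ 0.1 -0.4 -0.1]
((0.6229793429374695, -0.022879213094711304), (0.1618378460407257, 0.10375075787305832), 82.22041320800781)
-0.0991 -0.0021
0.0046 -0.0011
0.0032 0.1607
-0.1006 0.1598
```

View pics/f.png

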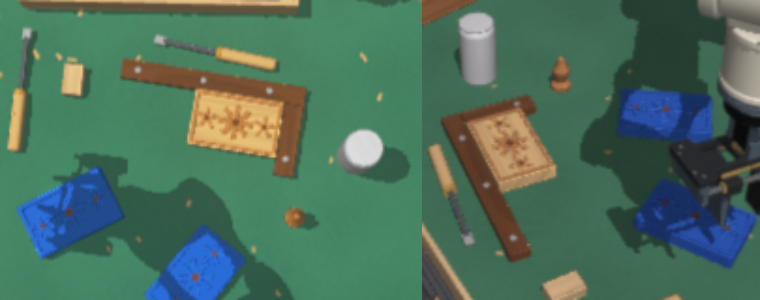

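Both views show the panel snug in the corner (left picture, around (237,122)), with the bystanders where they were and the arm clear.

```bash
python3 -c "
from rig import close_job; print(close_job())"
```

```text
the job is handed in; nothing more can be done
None
```

The carved panel is in the corner of the L-shaped stop, square and touching both the long fence and the end stop. I pushed it flush against the fence first, then slid it along to the end stop, and handed the job in at about 18 s.

- **Contact checks:** I repeated both pushes gently as a check. The arm stalled at the same places as the first time, within 0.2 mm: -117.8 mm against -118 mm at the fence, and 176.7 mm against 176.8 mm at the end stop. The highest wrist force I read was about 25 N.
- **Final camera check:** The panel's outline came out at about 0 to -100 mm by 0 to 160 mm in the stop's frame, within about 5 mm. Its angle read 82.2° against 81.7° for the fence, which is within that measurement's noise. In the last pictures nothing else had visibly moved; the mallet was not in them.
- **Checks that disagreed:** The top-view check just after the slide was spoiled by shadow. The wrist camera confirmed the panel was square, but could not rule out a gap of about 1.5 mm at the fence because of parallax. That is why I repeated the pushes.

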